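# Sweep the bench plate clear and pack the tool tray low to tall

## Task

Take the scraper block and sweep all four metal offcuts off the bench plate into the undivided scrap tray at its end, touching the offcuts with the scraper only, not with the fingers or the stakes. Then pack the divided tool tray, everything standing upright on the tray's floor, low parts first and the tall one last: the scraper in the narrow bay, then the short stake and finally the tall stake side by side in the wide bay. Leave the other things on the bench where they are.

Things in the scene. Friction and masses are not known exactly. Their poses are not given: they have to be found in the camera images.
- plate_top (a point): Bench plate: dark steel slab on a wooden foot, fixed, 170 (its x) x 220 (its y) mm, bare flat top 45 mm above the bench. The point is the centre of the top face; z up. A tray stands 4 mm beyond each of its two y ends, parallel to it; which tray is at which end varies.
- scrap_tray: Scrap tray: grey open tray without a divider, fixed, 186 (x) x 157 (y) mm outside, 36 mm high (9 mm lower than the plate's top), walls and floor 5 mm. It stands at one y end of the bench plate, its long side along the plate's end. Origin: centre of its underside; axes parallel to the plate's.
- tool_tray: Tool tray: grey tray of the same outside size, 186 (x) x 157 (y) x 36 mm high, walls and floor 5 mm, fixed, at the other y end of the bench plate, with one 36 mm high, 5 mm thick divider along its x that makes a narrow bay (towards its +y) and a wide bay (towards its -y). Origin: centre of its underside; axes parallel to the plate's.
- narrow_bay (a point): Centre of the floor of the tool tray's narrow bay, 5 mm above the bench; the bay is 176 mm along x, 64 mm along y; axes as the tray's.
- wide_bay (a point): Centre of the floor of the tool tray's wide bay, 5 mm above the bench; the bay is 176 mm along x, 78 mm along y; axes as the tray's.
- scraper_mid (a point): Scraper block: wooden, loose, about 0.25 kg, standing on the bench on its flat sole, 75 mm high. Sole part 150 (x) x 40 (y) x 25 high; on it a grip ridge 120 (x) x 24 (y) mm, from 25 to 75 mm above the sole, to be gripped across its 24 mm. The point is the block's centre, 37.5 mm above the sole; x along its length, z up.
- short_mid (a point): Short stake: dark steel turned post, loose, about 0.35 kg, 80 mm high, upright: round foot 56 mm in diameter and 14 mm high, narrowing to a straight shank 36 mm in diameter from 34 to 76 mm above its foot. The point is on its axis, 40 mm above the foot; z up.
- tall_mid (a point): Tall stake: dark steel cone-shaped post, loose, about 0.55 kg, 170 mm high, upright: round foot 56 mm in diameter, tapering to a straight head 34 mm in diameter from 125 to 166 mm above its foot. The point is on its axis, 85 mm above the foot; z up.
- offcut0_mid (a point): Metal offcut, loose, bare aluminium, plain strip 60 x 22 mm, 8 mm thick, about 25 g, lying flat on the bench plate. The point is its middle, half-way up (4 mm above its underside); x along its length.
- offcut1_mid (a point): Metal offcut, loose, bare aluminium, strip 60 x 14 with a lug at one end (60 x 22 overall) mm, 8 mm thick, about 25 g, lying flat on the bench plate. The point is its middle, half-way up (4 mm above its underside); x along its length.
- offcut2_mid (a point): Metal offcut, loose, bare aluminium, narrow strip 60 x 18 mm, 8 mm thick, about 25 g, lying flat on the bench plate. The point is its middle, half-way up (4 mm above its underside); x along its length.
- offcut3_mid (a point): Metal offcut, loose, bare aluminium, strip 60 x 12 with a lug at the middle (60 x 22 overall) mm, 8 mm thick, about 25 g, lying flat on the bench plate. The point is its middle, half-way up (4 mm above its underside); x along its length.
- oil_can: Bystander: round can, 60 mm in diameter, 110 mm high, loose, upright beside a tray. Origin: centre of its underside.
- disc: Bystander: dark steel disc 66 mm in diameter, 24 mm thick, with a central stub up to 40 mm, loose, in front of the bench plate (robot's side). Origin: centre of its underside.
- block: Bystander: square steel block 70 x 70 x 30 mm, loose, behind the bench plate. Origin: centre of its underside.
Things that resemble listed ones, but are neither listed nor needed, are in the scene too. What is shaped like the part that bears tall_mid but blue is not meant.

How it is judged:
By the outcome, as a careful person would: the job done as asked, in the order asked, and still so for the second after the job is handed in, with the robot touching nothing.
It also fails if it takes over 72 s, if anything falls off the work surface, if the arm or the gripper's body presses on something with over 40 N, if the wrist force passes 120 N, or if a joint passes its speed limit or range.

## Robot

A 6-joint arm with a two-finger parallel gripper is mounted at the origin on the work surface. World frame = base frame: x ahead of the robot, y to its left, z up, the work surface at z = 0. Lengths are in m, angles in rad, forces in N, time in s.
With the tool pointing down it reaches from about 0.275 to 1 m from the base axis. Payload 8.4 kg.
Tool frame: the origin (TCP) lies midway between the tips of the shut fingers; the grasp point (between the pads) lies manip.pinch_z behind it (manip.pinch_z is the distance from the TCP to the grasp point, in m); z points along the fingers, y is the direction in which the jaws open and shut (so a half turn about z gives the same grasp; the last joint's range is limited). The gripper opens to 85 mm and grips with 20 to 120 N. Pads are 22 mm wide; open, the fingers measure 114 mm over their backs; the gripper's body (76 mm by 85 mm) begins 54 mm behind the grasp point. The pads swing forward as they close: fully open they stand 13 mm farther back than shut.
Start: joints at [-1.315, 0.353, 1.633, -0, 1.155, -0.002], TCP at [0.159, -0.604, 0.231] pointing down, gripper open.
Joint ranges: [-2.63, 2.63], [-0.92, 2.1], [0.06, 2.66], [-1.3, 4.44], [0, 2.69], [-3.02, 3.02]. Speed limits (rad/s): [2.22, 2.22, 2.79, 3.14, 3.14, 3.14].

## Interface

Orientations are given as a unit quaternion [x, y, z, w].
In Python, from cell import manip, eyes gives the robot as it stands.
- The arm moves only by the tool apply_moves, never from a script. Its argument "targets" is a list of rows, each an object of numbers: "dx", "dy", "dz": the shift along the tool's x, y, z in m; "turn": the turn about the tool's z in degrees; "gripper": the finger opening in m, from 0 to 0.0854. In form: [{"dx": .., "dy": .., "dz": .., "turn": .., "gripper": ..}, ...]. A call has exactly 8 rows; each row shifts and turns the commanded pose from where the row before left it, along the tool's axes as they then stand; what a row does not reach is not made up. A row lasts 1/12 s, in which the tool goes at most 41.7 mm and 7.16 degrees, less where a joint would pass 70% of its speed; a pose out of reach is approached as far as the arm can. A call is refused whole if a number of a shift passes 0.0417 or a number of a turn 7.16, either way. A call with a gripper value outside its range is refused whole. The fingers move at their own pace and stop on an object; "force" is the grip in N (left out, the last holds). Time passes only in rows, so rows that do not move let the fingers close, or fill a call up. It gives the time, the measured TCP pose, the force and the opening at its end, in the units of the state.
- manip.get_state(): the state, without advancing time (a new reading comes with each control period).
- eyes.capture(name): name is "scene" or "top" or "wrist"; returns (picture, depth): 420x560x3 uint8, blue, green, red; 420x560 float32, m along the optical axis (not along the pixel's ray), 0 where there is no reading.
- eyes.camera_model(name): a dict with "fx", "fy", "cx", "cy" (pixels), "cam_to_world" (4x4, takes a point from camera to world coordinates); the wrist camera has in their place "mount" (4x4, takes a point from camera to tool coordinates, whose origin is the TCP and whose axes are the flange's). Camera axes: x right, y down, z forward; pixel columns grow to the right and rows downward; lengths in m; the calibration is good to about 2 mm. A picture is of the moment at which its call begins: read the wrist's pose just before it. camera_model takes no time and is no camera call.
- manip.sign_off(): hands the job in, once; it reports no verdict.
The state is a dict: "time_s": time; "qpos": joint angles; "joint_vel": joint speeds; "tau": joint torques, N m; "position": TCP position; "orientation": TCP orientation; "force": force on the tool from outside, world axes, zero at the start; "moment": the same for the moment, N m; "gripper_width": opening from 0.0 (shut) to 1.0 (fully open).
Only numpy, scipy, OpenCV 4.12 (cv2) and the standard library are available. Lean on these libraries where they do the work, as an engineer would, in place of code of your own. Each camera call takes 0.05 s, during which the arm holds its last target. There are 200 camera calls.

## Working session

There is one attempt and no reset: what is moved stays moved. The work goes in short steps, Python scripts to look and compute and a tool call to move; the robot and the scene stay as the last step left them, time stands still between calls to the robot, and variables do not carry over. Pictures are saved under pics/ and viewed, about 8 in all and at most 12, crops included, and the job is handed in when it is done.

Besides the shell and the picture viewer there is one more tool, called after "Emit:" as name(argument=value, ...), one argument or row to a line, values as JSON. apply_moves: Moves the arm, as the interface text tells. Its arguments: {"type":"object","properties":{"targets":{"type":"array","items":{"type":"object","properties":{"dx":{"type":"number"},"dy":{"type":"number"},"dz":{"type":"number"},"turn":{"type":"number"},"gripper":{"type":"number"}}}},"force":{"type":"number"}},"required":["targets"]}

```bash
ls; mkdir -p pics; python3 - <<'E'
from cell import manip, eyes
import cv2,numpy as np
print(manip.get_state(), manip.pinch_z)
for n in("top","scene"):
    p,d=eyes.capture(n); cv2.imwrite(f"pics/{n}0.png",p); np.save(f"pics/{n}0.npy",d); m=eyes.camera_model(n);print(n,m)
print(eyes.camera_model("wrist"))
E
```

```text
pics
{'time_s': 0.0, 'qpos': array([-1.31540588e+00,  3.53648648e-01,  1.63413907e+00,  3.21175613e-05,
        1.15519816e+00, -2.39905669e-03]), 'joint_vel': array([ 9.61095240e-04,  7.54368119e-04, -3.17522445e-04,  8.96562815e-04,
       -4.80923958e-06, -1.14778898e-03]), 'tau': array([ 1.20103363e-03, -6.05252123e+01, -3.42066765e+01,  7.03709202e-05,
        9.48343717e-03,  5.13892417e-05]), 'position': array([ 0.15922926, -0.60388173,  0.23055926]), 'orientation': array([ 9.91705160e-01,  1.28531672e-01, -7.33132291e-05, -6.92895334e-04]), 'force': array([-0.29958147,  0.16617934,  0.10528655]), 'moment': array([ 0.02845621, -0.02748266,  0.0123458 ]), 'gripper_width': 1.0029300203561446} 0.0187
top {'fx': 418.15596539204427, 'fy': 418.15596539204427, 'cx': 271.5654251292307, 'cy': 210.22747604153562, 'cam_to_world': array([[-0.01123696, -0.992283  ,  0.12348352,  0.41431383],
       [-0.99993489,  0.01090566, -0.00335857, -0.05057375],
       [ 0.00198599, -0.12351322, -0.99234094,  1.19132049],
       [ 0.        ,  0.        ,  0.        ,  1.        ]])}
scene {'fx': 433.0252856375312, 'fy': 433.0252856375312, 'cx': 277.6247928099263, 'cy': 204.34138740157718, 'cam_to_world': array([[ 0.55381454,  0.68371876, -0.47520323,  1.12119093],
       [ 0.83254749, -0.44620189,  0.32828122, -0.42840133],
       [ 0.01241545, -0.57743617, -0.81634143,  1.08104992],
       [ 0.        ,  0.        ,  0.        ,  1.        ]])}
{'fx': 329.4346265372229, 'fy': 329.4346265372229, 'cx': 281.5011834290226, 'cy': 206.2252241828219, 'mount': array([[-1.36189315e-03, -9.55275446e-01, -2.95714333e-01,
         7.52150621e-02],
       [ 9.99998937e-01, -1.45525825e-03,  9.56354520e-05,
         1.81172651e-03],
       [-5.21698922e-04, -2.95713888e-01,  9.55276412e-01,
        -1.41259451e-01],
       [ 0.00000000e+00,  0.00000000e+00,  0.00000000e+00,
         1.00000000e+00]])}
```

View pics/top0.png

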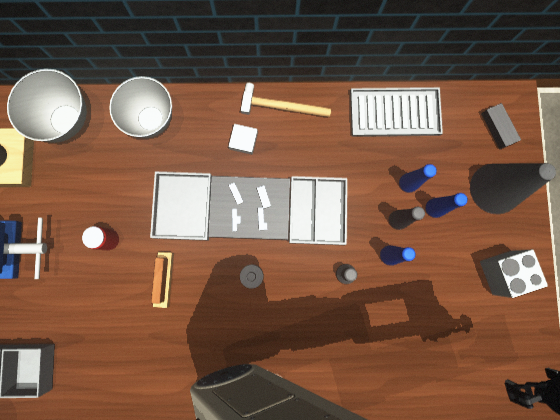

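View pics/scene0.png

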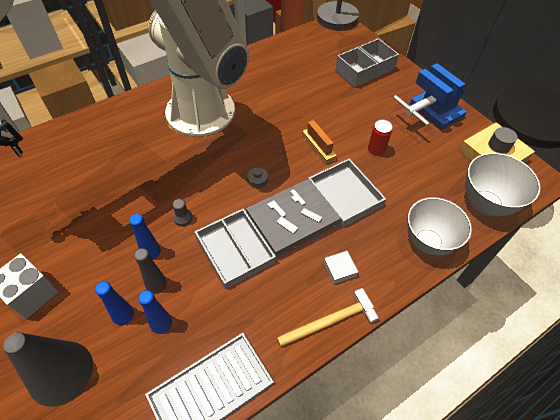

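```bash
cat > h.py <<'E'
import numpy as np,cv2
from cell import manip,eyes
def world(n,d,T=None):
    m=eyes.camera_model(n); T=m["cam_to_world"] if T is None else T
    v,u=np.mgrid[:d.shape[0],:d.shape[1]]
    P=np.stack([(u-m["cx"])/m["fx"]*d,(v-m["cy"])/m["fy"]*d,d],-1)
    W=P@T[:3,:3].T+T[:3,3]; W[d==0]=np.nan
    return W
def rect(P):
    (c,s,a)=cv2.minAreaRect((P[:,:2]*1000).astype(np.float32)); return np.round(c,1),np.round(s,1),round(a,2)
E
python3 - <<'E'
from h import *
p=cv2.imread("pics/top0.png");d=np.load("pics/top0.npy");W=world("top",d)
cv2.imwrite("pics/c1.png",cv2.resize(p[155:310,145:445],None,fx=2.6,fy=2.6,interpolation=cv2.INTER_CUBIC))
def sel(u0,u1,v0,v1,z0,z1):
    w=W[v0:v1,u0:u1].reshape(-1,3); return w[(w[:,2]>z0)&(w[:,2]<z1)]
def show(n,*a):
    w=sel(*a); print(n,len(w),rect(w),w.mean(0).round(4),w.min(0).round(3),w.max(0).round(3))
show("bench",200,300,300,330,-.02,.02)
show("plate",200,300,165,245,.042,.06)
show("platebare",212,288,180,236,.042,.048)
show("scrapwalls",146,214,165,245,.033,.038)
show("toolwalls",286,355,165,250,.033,.038)
show("toolfloor",292,345,182,240,-.002,.012)
show("scrapridge",148,178,245,315,.065,.085)
show("scrapsole",148,178,245,315,.015,.035)
show("short",330,365,255,290,.07,.09)
show("shortall",330,365,255,290,.01,.09)
for r in [(385,426,200,232)]: show("tall",*r,.15,.18); show("tallall",*r,.02,.18)
for r in [(395,440,160,195),(420,470,190,220),(378,418,240,268)]: show("blue",*r,.15,.18)
show("disc",235,268,258,292,.015,.05); show("can",78,122,222,255,.09,.12); show("block",225,262,120,156,.02,.04)
Z=W[165:245,200:300,2]; m=((Z>.0495)&(Z<.06)).astype(np.uint8)
n,l,s,c=cv2.connectedComponentsWithStats(m)
for i in range(1,n):
    if s[i,4]>20: w=W[165:245,200:300][l==i]; print("off",c[i]+[200,165],s[i,4],rect(w),w[:,2].mean())
E
```

```text
bench 2991 (array([270.7,  10.5]), array([277.3,  80.4]), 89.37) [0.2708 0.0101 0.0006] [ 0.23  -0.128 -0.008] [0.312 0.149 0.007]
plate 4548 (array([565.8,   4.1]), array([239.2, 173. ]), 86.22) [0.5649 0.0074 0.0466] [ 0.472 -0.11   0.042] [0.655 0.129 0.059]
platebare 2999 (array([566.1,   6.9]), array([209.2, 154.1]), 89.36) [0.5654 0.0072 0.0452] [ 0.488 -0.098  0.042] [0.644 0.111 0.048]
scrapwalls 330 (array([574.7, 193.1]), array([171.8, 186.1]), 87.39) [0.5786 0.2015 0.0358] [0.48  0.111 0.033] [0.67  0.283 0.038]
toolwalls 423 (array([ 557.4, -184. ]), array([156.2, 187.3]), 88.13) [ 0.5588 -0.185   0.0359] [ 0.462 -0.265  0.033] [ 0.652 -0.104  0.038]
toolfloor 2807 (array([ 560.8, -186.9]), array([148.2, 166.1]), 89.06) [ 0.5599 -0.1864  0.0056] [ 0.477 -0.262 -0.002] [ 0.644 -0.112  0.012]
scrapridge 439 (array([370.4, 249.7]), array([ 25.4, 118.5]), 86.29) [0.3696 0.2483 0.0747] [0.311 0.234 0.065] [0.429 0.264 0.082]
scrapsole 354 (array([370.5, 248.3]), array([ 40.4, 149.9]), 86.68) [0.3715 0.2396 0.025 ] [0.296 0.224 0.015] [0.446 0.272 0.035]
short 148 (array([ 380.
[... 930 characters left out ...]
disc 445 (array([376. ,   4.5]), array([61.2, 62.9]), 89.46) [0.3766 0.004  0.0267] [ 0.345 -0.026  0.017] [0.408 0.035 0.044]
can 445 (array([483.7, 408.1]), array([57.4, 55.1]), 89.65) [0.4833 0.4051 0.1077] [0.456 0.379 0.09 ] [0.511 0.437 0.117]
block 606 (array([768. ,  26.6]), array([70.5, 70.5]), 76.07) [0.7671 0.026  0.03  ] [ 0.726 -0.015  0.021] [0.81  0.067 0.036]
off [235.5106383 193.5177305] 141 (array([603.7,  44.8]), array([58.6, 19.9]), 21.96) 0.05352206842327754
off [262.47194719 206.6039604 ] 303 (array([564. , -33.4]), array([119.4,  34.2]), 1.53) 0.053335743577443404
off [234.80434783 219.57971014] 138 (array([530.6,  45.3]), array([60.5, 26.7]), 3.34) 0.05323790551376525
```

View pics/c1.png

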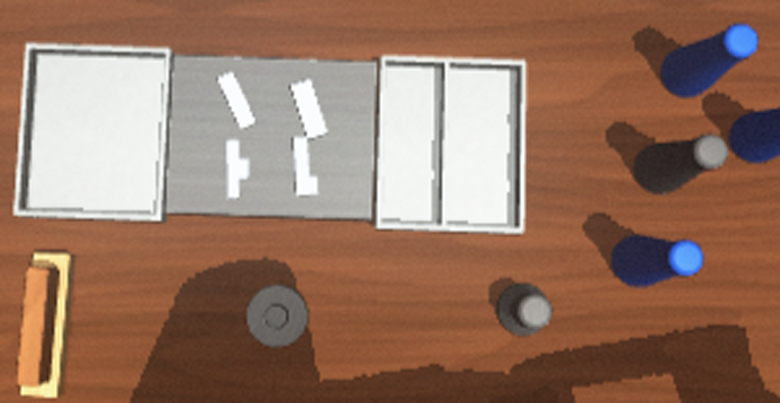

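Candidates for the tall stake are the dark one at (418,213) and the blue ones at (429,172), (459,200) and (406,254). I take the dark one. The other parts are unique: scraper (162,280), short stake (347,272), scrap tray at the left (+y), tool tray at the right. Next is a cross-check with the scene camera and a fit of the plate frame.

```bash
cat >> h.py <<'E'
def goto(x,y,z,yaw):
    s=manip.get_state(); from scipy.spatial.transform import Rotation as R
    r=R.from_quat(s["orientation"]); M=r.as_matrix(); cy=np.degrees(np.arctan2(M[1,0],M[0,0]))
    d=M.T@(np.array([x,y,z])-s["position"])
    print("t",round(s["time_s"],2),"pos",s["position"].round(4),"yaw",cy.round(2),"F",s["force"].round(1),"w",round(s["gripper_width"]*85.4,1),"tilt",M[2,2].round(5))
    print("tool-axis mm now",(d*1000).round(1),"turn",round(cy-yaw,2))
    a=np.radians(yaw); e=np.array([x,y,z])-s["position"]
    print("mm in final yaw axes: dx %.1f dy %.1f dz %.1f"%(1e3*(e[0]*np.cos(a)+e[1]*np.sin(a)),1e3*(e[0]*np.sin(a)-e[1]*np.cos(a)),-1e3*e[2]))
E
python3 - <<'E'
from h import *
for n in("top","scene"):
    d=np.load(f"pics/{n}0.npy");W=world(n,d).reshape(-1,3)
    def box(x0,x1,y0,y1,z0,z1):
        return W[(W[:,0]>x0)&(W[:,0]<x1)&(W[:,1]>y0)&(W[:,1]<y1)&(W[:,2]>z0)&(W[:,2]<z1)]
    print(n)
    for k,b in dict(plate=(.45,.68,-.101,.117,.041,.06),tool=(.45,.68,-.28,-.1085,.033,.039),scrap=(.45,.69,.124,.30,.033,.039),ridge=(.29,.45,.21,.29,.068,.085),sole=(.29,.45,.21,.29,.018,.03),short=(.34,.42,-.3,-.22,.072,.09),tall=(.49,.57,-.45,-.37,.155,.18),bench=(.3,.4,-.2,-.1,-.02,.02)).items():
        w=box(*b); print(k,len(w),rect(w), np.median(w[:,2]).round(4))
    w=box(.45,.69,-.28,.30,.030,.06); print("all",rect(w))
goto(.3704,.249,.25,-3.7)
E
```

```text
top
plate 4663 (array([566.1,   8. ]), array([220.2, 170.1]), 87.41) 0.0458
tool 449 (array([ 557.4, -184.7]), array([155. , 187.3]), 88.13) 0.0364
scrap 330 (array([575., 200.]), array([157.8, 186.1]), 87.39) 0.0361
ridge 424 (array([370.4, 249.9]), array([ 25.2, 118.7]), 85.84) 0.0752
sole 325 (array([370.5, 248.3]), array([ 40.4, 149.9]), 86.68) 0.0249
short 147 (array([ 380. , -259.2]), array([31.9, 34. ]), 88.92) 0.08
tall 164 (array([ 530.2, -414.1]), array([32.5, 32. ]), 84.24) 0.1694
bench 1295 (array([ 350. , -150.4]), array([99. , 99.9]), 89.47) 0.0008
all (array([566.6,   8.2]), array([543.2, 187.1]), 87.35)
scene
plate 3564 (array([567. ,   8.1]), array([221. , 172.3]), 87.26) 0.0453
tool 427 (array([ 557.7, -184.2]), array([157.3, 188.7]), 87.65) 0.0356
scrap 281 (array([575.2, 201.2]), array([158.6, 189.3]), 87.57) 0.0355
ridge 214 (array([371.6, 249.4]), array([ 26.8, 123.8]), 85.56) 0.0742
sole 193 (array([372.8, 247.8]), array([ 41.2, 152.1]), 86.59) 0.0243
short 110 (array([ 381.6, -258.9]), array([33.4, 33.5]), 31.39) 0.0787
tall 172 (array([ 532.7, -414.3]), array([32.3, 31.8]), 29.22) 0.1687
bench 844 (array([ 350. , -149.8]), array([99.5, 99.9]), 89.98) 0.0001
all (array([566.2,   9.1]), array([544. , 191.6]), 87.33)
t 0.1 pos [ 0.1592 -0.6039  0.2306] yaw 14.77 F [-0.4 -0.4  0.1] w 85.3 tilt -1.0
tool-axis mm now [ 421.6 -770.9  -18.4] turn 18.47
mm in final yaw axes: dx 155.7 dy -864.8 dz -19.4
```

Emit:
apply_moves(
  targets=[
    {"dx": 0.02, "dy": -0.036, "dz": 0, "turn": 6.2, "gripper": 0.0854},
    {"dx": 0.02, "dy": -0.036, "dz": 0, "turn": 6.2, "gripper": 0.0854},
    {"dx": 0.02, "dy": -0.036, "dz": 0, "turn": 6.1, "gripper": 0.0854},
    {"dx": 0.02, "dy": -0.036, "dz": 0, "turn": 0, "gripper": 0.0854},
    {"dx": 0.02, "dy": -0.036, "dz": 0, "turn": 0, "gripper": 0.0854},
    {"dx": 0.02, "dy": -0.036, "dz": 0, "turn": 0, "gripper": 0.0854},
    {"dx": 0.02, "dy": -0.036, "dz": 0, "turn": 0, "gripper": 0.0854},
    {"dx": 0.02, "dy": -0.036, "dz": 0, "turn": 0, "gripper": 0.0854},
  ],
)

```text
time_s: 0.77
position: [0.3143, -0.3141, 0.2312]
orientation: [0.999, -0.033, 0.0, -0.0]
force: [1.0, -0.5, 0.3]
gripper_width: 0.999
```

Emit:
apply_moves(
  targets=[
    {"dx": 0, "dy": -0.04, "dz": 0, "turn": 0, "gripper": 0.0854},
    {"dx": 0, "dy": -0.04, "dz": 0, "turn": 0, "gripper": 0.0854},
    {"dx": 0, "dy": -0.04, "dz": 0, "turn": 0, "gripper": 0.0854},
    {"dx": 0, "dy": -0.04, "dz": 0, "turn": 0, "gripper": 0.0854},
    {"dx": 0, "dy": -0.04, "dz": 0, "turn": 0, "gripper": 0.0854},
    {"dx": 0, "dy": -0.04, "dz": 0, "turn": 0, "gripper": 0.0854},
    {"dx": 0, "dy": -0.04, "dz": 0, "turn": 0, "gripper": 0.0854},
    {"dx": 0, "dy": -0.04, "dz": 0, "turn": 0, "gripper": 0.0854},
  ],
)

```text
time_s: 1.43
position: [0.3342, 0.0051, 0.2314]
orientation: [0.999, -0.033, 0.0, -0.0]
force: [0.9, -0.8, -0.2]
gripper_width: 1.0
```

```bash
python3 -c "
from h import *
goto(.3712,.249,.12,-3.8)"
```

```text
t 1.43 pos [0.3342 0.0051 0.2314] yaw -3.76 F [ 0.9 -0.8 -0.2] w 85.4 tilt -1.0
tool-axis mm now [  20.9 -245.7  111.5] turn 0.04
mm in final yaw axes: dx 20.8 dy -245.8 dz 111.4
```

Emit:
apply_moves(
  targets=[
    {"dx": 0.003, "dy": -0.0351, "dz": 0.01, "turn": 0},
    {"dx": 0.003, "dy": -0.0351, "dz": 0.01, "turn": 0},
    {"dx": 0.003, "dy": -0.0351, "dz": 0.01, "turn": 0},
    {"dx": 0.003, "dy": -0.0351, "dz": 0.01, "turn": 0},
    {"dx": 0.003, "dy": -0.0351, "dz": 0.01, "turn": 0},
    {"dx": 0.003, "dy": -0.0351, "dz": 0.01, "turn": 0},
    {"dx": 0.003, "dy": -0.0351, "dz": 0.01, "turn": 0},
    {"dx": 0, "dy": 0, "dz": 0.02, "turn": 0},
  ],
)

```text
$.targets[0]: bad value
```

```bash
python3 - <<'E'
from h import *
from scipy.spatial.transform import Rotation as R
goto(.3712,.249,.042,-3.8)
s=manip.get_state(); T=np.eye(4);T[:3,:3]=R.from_quat(s["orientation"]).as_matrix();T[:3,3]=s["position"]
p,d=eyes.capture("wrist");T=T@eyes.camera_model("wrist")["mount"]
W=world("wrist",d,T).reshape(-1,3);cv2.imwrite("pics/w1.png",p)
for z0,z1 in((.068,.082),(.02,.03)):
    w=W[(W[:,2]>z0)&(W[:,2]<z1)&(abs(W[:,0]-.371)<.09)&(abs(W[:,1]-.249)<.032)];print(len(w),rect(w),np.median(w[:,2]))
E
```

```text
t 1.43 pos [0.3342 0.0051 0.2314] yaw -3.76 F [ 0.9 -0.8 -0.2] w 85.4 tilt -1.0
tool-axis mm now [  20.9 -245.7  189.5] turn 0.04
mm in final yaw axes: dx 20.8 dy -245.8 dz 189.4
3114 (array([372.6, 247.9]), array([ 25.1, 118. ]), 86.26) 0.07322594633893453
2503 (array([372.5, 247.9]), array([ 40.8, 148.7]), 86.07) 0.02358176688121727
```

View pics/w1.png

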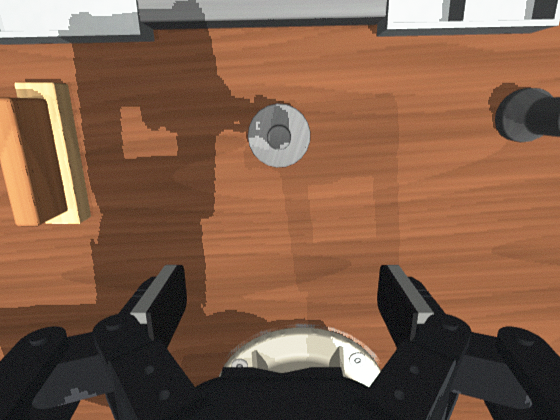

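The wrist view shows the scraper at about (40,150), the disc at (278,135) and the short stake at the right. It agrees with the top camera within 1–2 mm. The move was refused because I left out the gripper value.

Emit:
apply_moves(
  targets=[
    {"dx": 0.003, "dy": -0.035, "dz": 0.01, "turn": 0, "gripper": 0.0854},
    {"dx": 0.003, "dy": -0.035, "dz": 0.01, "turn": 0, "gripper": 0.0854},
    {"dx": 0.003, "dy": -0.035, "dz": 0.01, "turn": 0, "gripper": 0.0854},
    {"dx": 0.003, "dy": -0.035, "dz": 0.01, "turn": 0, "gripper": 0.0854},
    {"dx": 0.003, "dy": -0.035, "dz": 0.01, "turn": 0, "gripper": 0.0854},
    {"dx": 0.003, "dy": -0.035, "dz": 0.01, "turn": 0, "gripper": 0.0854},
    {"dx": 0.003, "dy": -0.035, "dz": 0.01, "turn": 0, "gripper": 0.0854},
    {"dx": 0, "dy": 0, "dz": 0.02, "turn": 0, "gripper": 0.0854},
  ],
)

```text
time_s: 2.15
position: [0.3743, 0.2525, 0.1422]
orientation: [1.0, -0.031, 0.002, -0.002]
force: [0.7, -0.1, 0.7]
gripper_width: 0.999
```

```bash
python3 - <<'E'
from h import *
goto(.372,.2485,.042,-3.8)
E
```

```text
t 2.15 pos [0.3743 0.2525 0.1422] yaw -3.59 F [ 0.7 -0.1  0.7] w 85.3 tilt -0.99998
tool-axis mm now [ -2.5   4.6 100.2] turn 0.21
mm in final yaw axes: dx -2.0 dy 4.2 dz 100.2
```

Emit:
apply_moves(
  targets=[
    {"dx": 0, "dy": 0, "dz": 0.02, "turn": 0, "gripper": 0.0854},
    {"dx": 0, "dy": 0, "dz": 0.02, "turn": 0, "gripper": 0.0854},
    {"dx": 0, "dy": 0, "dz": 0.02, "turn": 0, "gripper": 0.0854},
    {"dx": 0, "dy": 0, "dz": 0.02, "turn": 0, "gripper": 0.0854},
    {"dx": 0, "dy": 0, "dz": 0.02, "turn": 0, "gripper": 0.0854},
    {"dx": 0, "dy": 0, "dz": 0, "turn": 0, "gripper": 0.03},
    {"dx": 0, "dy": 0, "dz": 0, "turn": 0, "gripper": 0.01},
    {"dx": 0, "dy": 0, "dz": 0, "turn": 0, "gripper": 0.01},
  ],
  force=60,
)

```text
time_s: 2.82
position: [0.3719, 0.2466, 0.0419]
orientation: [0.999, -0.033, 0.0, -0.0]
force: [0.9, 0.4, 0.2]
gripper_width: 0.604
```

```bash
python3 - <<'E'
from h import *
goto(.372,.2485,.042,-3.8)
E
```

```text
t 2.82 pos [0.3719 0.2466 0.0419] yaw -3.73 F [0.9 0.4 0.2] w 51.6 tilt -1.0
tool-axis mm now [-0.1 -1.9 -0.1] turn 0.07
mm in final yaw axes: dx -0.1 dy -1.9 dz -0.1
```

Emit:
apply_moves(
  targets=[
    {"dx": 0, "dy": 0, "dz": 0, "turn": 0, "gripper": 0.01},
    {"dx": 0, "dy": 0, "dz": 0, "turn": 0, "gripper": 0.01},
    {"dx": 0, "dy": 0, "dz": 0, "turn": 0, "gripper": 0.01},
    {"dx": 0, "dy": 0, "dz": 0, "turn": 0, "gripper": 0.01},
    {"dx": 0, "dy": 0, "dz": -0.01, "turn": 0, "gripper": 0.01},
    {"dx": 0, "dy": 0, "dz": -0.03, "turn": -1.1, "gripper": 0.01},
    {"dx": 0, "dy": 0, "dz": -0.03, "turn": 0, "gripper": 0.01},
    {"dx": 0, "dy": 0, "dz": -0.03, "turn": 0, "gripper": 0.01},
  ],
)

```text
time_s: 3.48
position: [0.3709, 0.246, 0.1428]
orientation: [1.0, -0.023, -0.001, 0.0]
force: [0.7, 0.2, -1.9]
gripper_width: 0.272
```

```bash
python3 - <<'E'
from h import *
goto(.5627,-.0756,.088,-2.6)
E
```

```text
t 3.48 pos [0.3709 0.246  0.1428] yaw -2.62 F [ 0.7  0.2 -1.9] w 23.2 tilt -1.0
tool-axis mm now [206.4 312.4  54.8] turn -0.02
mm in final yaw axes: dx 206.2 dy 312.6 dz 54.8
```

Emit:
apply_moves(
  targets=[
    {"dx": 0.0206, "dy": 0.0312, "dz": 0, "turn": 0, "gripper": 0.01},
    {"dx": 0.0206, "dy": 0.0312, "dz": 0, "turn": 0, "gripper": 0.01},
    {"dx": 0.0206, "dy": 0.0312, "dz": 0, "turn": 0, "gripper": 0.01},
    {"dx": 0.0206, "dy": 0.0312, "dz": 0, "turn": 0, "gripper": 0.01},
    {"dx": 0.0206, "dy": 0.0312, "dz": 0, "turn": 0, "gripper": 0.01},
    {"dx": 0.0206, "dy": 0.0312, "dz": 0, "turn": 0, "gripper": 0.01},
    {"dx": 0.0206, "dy": 0.0312, "dz": 0, "turn": 0, "gripper": 0.01},
    {"dx": 0.0206, "dy": 0.0312, "dz": 0, "turn": 0, "gripper": 0.01},
  ],
)

```text
time_s: 4.15
position: [0.5251, -0.0123, 0.142]
orientation: [1.0, -0.023, -0.0, -0.0]
force: [0.4, 1.0, -1.7]
gripper_width: 0.275
```

Emit:
apply_moves(
  targets=[
    {"dx": 0.0206, "dy": 0.0312, "dz": 0, "turn": 0, "gripper": 0.01},
    {"dx": 0.0206, "dy": 0.0312, "dz": 0, "turn": 0, "gripper": 0.01},
    {"dx": 0, "dy": 0, "dz": 0, "turn": 0, "gripper": 0.01},
    {"dx": 0, "dy": 0, "dz": 0.015, "turn": 0, "gripper": 0.01},
    {"dx": 0, "dy": 0, "dz": 0.015, "turn": 0, "gripper": 0.01},
    {"dx": 0, "dy": 0, "dz": 0, "turn": 0, "gripper": 0.01},
    {"dx": 0, "dy": 0, "dz": 0, "turn": 0, "gripper": 0.01},
    {"dx": 0, "dy": 0, "dz": 0, "turn": 0, "gripper": 0.01},
  ],
)

```text
time_s: 4.82
position: [0.5632, -0.0745, 0.1122]
orientation: [1.0, -0.023, 0.0, 0.0]
force: [0.1, 0.4, -2.7]
gripper_width: 0.275
```

```bash
python3 - <<'E'
from h import *
goto(.5627,-.0756,.088,-2.6)
p,d=eyes.capture("top");W=world("top",d);cv2.imwrite("pics/t2.png",p[160:260,140:360]);
q,_=eyes.capture("scene")
cv2.imwrite("pics/c2.png",np.vstack([cv2.resize(p[160:260,140:360],(600,273)),cv2.resize(q[140:300,180:400],(440,320)) if 0 else cv2.resize(q[150:295,180:400],(600,320))]))
E
```

```text
t 4.82 pos [ 0.5632 -0.0745  0.1122] yaw -2.61 F [ 0.1  0.4 -2.7] w 23.5 tilt -1.0
tool-axis mm now [-0.5  1.1 24.2] turn -0.01
mm in final yaw axes: dx -0.5 dy 1.1 dz 24.2
```

View pics/c2.png

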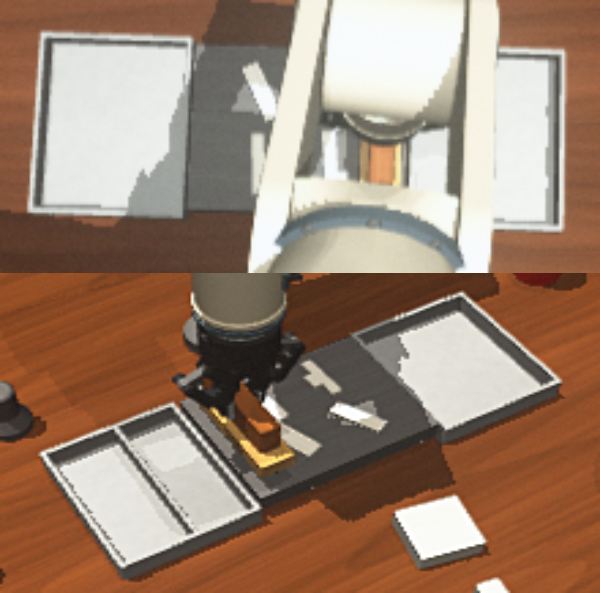

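Emit:
apply_moves(
  targets=[
    {"dx": 0, "dy": 0.005, "dz": 0, "turn": 0, "gripper": 0.01},
    {"dx": 0, "dy": 0, "dz": 0.01, "turn": 0, "gripper": 0.01},
    {"dx": 0, "dy": 0, "dz": 0.008, "turn": 0, "gripper": 0.01},
    {"dx": 0, "dy": 0, "dz": 0.003, "turn": 0, "gripper": 0.01},
    {"dx": 0, "dy": 0, "dz": 0.001, "turn": 0, "gripper": 0.01},
    {"dx": 0, "dy": 0, "dz": 0.001, "turn": 0, "gripper": 0.01},
    {"dx": 0, "dy": 0, "dz": 0, "turn": 0, "gripper": 0.01},
    {"dx": 0, "dy": 0, "dz": 0, "turn": 0, "gripper": 0.01},
  ],
)

```text
time_s: 5.58
position: [0.563, -0.0796, 0.0883]
orientation: [1.0, -0.023, 0.0, -0.0]
force: [-0.7, -0.7, -2.9]
gripper_width: 0.273
```

```bash
python3 - <<'E'
from h import *
goto(.5627,-.0795,.088,-2.6)
E
```

```text
t 5.58 pos [ 0.563  -0.0796  0.0883] yaw -2.63 F [-0.7 -0.7 -2.9] w 23.3 tilt -1.0
tool-axis mm now [-0.3 -0.1  0.3] turn -0.03
mm in final yaw axes: dx -0.3 dy -0.1 dz 0.3
```

Emit:
apply_moves(
  targets=[
    {"dx": 0, "dy": -0.006, "dz": 0, "turn": 0, "gripper": 0.01},
    {"dx": 0, "dy": -0.01, "dz": 0, "turn": 0, "gripper": 0.01},
    {"dx": 0, "dy": -0.01, "dz": 0, "turn": 0, "gripper": 0.01},
    {"dx": 0, "dy": -0.01, "dz": 0, "turn": 0, "gripper": 0.01},
    {"dx": 0, "dy": -0.01, "dz": 0, "turn": 0, "gripper": 0.01},
    {"dx": 0, "dy": -0.01, "dz": 0, "turn": 0, "gripper": 0.01},
    {"dx": 0, "dy": -0.01, "dz": 0, "turn": 0, "gripper": 0.01},
    {"dx": 0, "dy": -0.01, "dz": 0, "turn": 0, "gripper": 0.01},
  ],
)

```text
time_s: 6.25
position: [0.5663, -0.0025, 0.0883]
orientation: [1.0, -0.023, -0.0, 0.0]
force: [0.1, -1.3, -0.9]
gripper_width: 0.27
```

Emit:
apply_moves(
  targets=[
    {"dx": 0, "dy": -0.01, "dz": 0, "turn": 0, "gripper": 0.01},
    {"dx": 0, "dy": -0.01, "dz": 0, "turn": 0, "gripper": 0.01},
    {"dx": 0, "dy": -0.01, "dz": 0, "turn": 0, "gripper": 0.01},
    {"dx": 0, "dy": -0.01, "dz": 0, "turn": 0, "gripper": 0.01},
    {"dx": 0, "dy": -0.01, "dz": 0, "turn": 0, "gripper": 0.01},
    {"dx": 0, "dy": -0.01, "dz": 0, "turn": 0, "gripper": 0.01},
    {"dx": 0, "dy": -0.01, "dz": 0, "turn": 0, "gripper": 0.01},
    {"dx": 0, "dy": -0.01, "dz": 0, "turn": 0, "gripper": 0.01},
  ],
)

```text
time_s: 6.92
position: [0.57, 0.0772, 0.0883]
orientation: [1.0, -0.023, -0.0, -0.0]
force: [0.2, 0.2, -1.4]
gripper_width: 0.274
```

```bash
python3 - <<'E'
from h import *
goto(.5747,.163,.088,-2.6)
p,d=eyes.capture("top");q,_=eyes.capture("scene")
cv2.imwrite("pics/c3.png",np.vstack([cv2.resize(p[160:260,140:360],(600,273)),cv2.resize(q[150:295,180:400],(600,320))]))
E
```

```text
t 6.92 pos [0.57   0.0772 0.0883] yaw -2.63 F [ 0.2  0.2 -1.4] w 23.4 tilt -1.0
tool-axis mm now [  0.8 -85.9   0.3] turn -0.03
mm in final yaw axes: dx 0.8 dy -85.9 dz 0.3
```

View pics/c3.png

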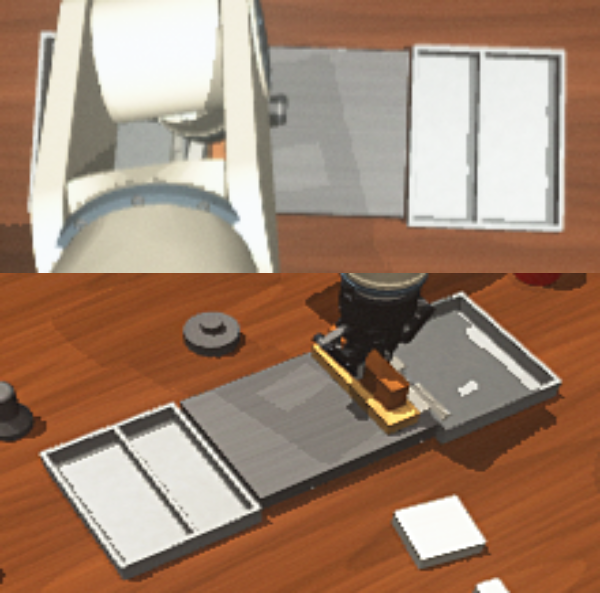

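The plate behind the scraper is clear, and one offcut still lies ahead of it at about (432,400), going over the edge. I carry on sweeping.

Emit:
apply_moves(
  targets=[
    {"dx": 0, "dy": -0.01, "dz": 0, "turn": 0, "gripper": 0.01},
    {"dx": 0, "dy": -0.01, "dz": 0, "turn": 0, "gripper": 0.01},
    {"dx": 0, "dy": -0.01, "dz": 0, "turn": 0, "gripper": 0.01},
    {"dx": 0, "dy": -0.01, "dz": 0, "turn": 0, "gripper": 0.01},
    {"dx": 0, "dy": -0.01, "dz": 0, "turn": 0, "gripper": 0.01},
    {"dx": 0, "dy": -0.01, "dz": 0, "turn": 0, "gripper": 0.01},
    {"dx": 0, "dy": -0.01, "dz": 0, "turn": 0, "gripper": 0.01},
    {"dx": 0, "dy": -0.01, "dz": 0, "turn": 0, "gripper": 0.01},
  ],
)

```text
time_s: 7.68
position: [0.5737, 0.1572, 0.0883]
orientation: [1.0, -0.023, -0.0, -0.0]
force: [0.4, 0.4, -2.2]
gripper_width: 0.27
```

```bash
python3 - <<'E'
from h import *
goto(.5596,-.1425,.15,-2.6)
q,_=eyes.capture("scene")
cv2.imwrite("pics/c4.png",cv2.resize(q[140:260,280:400],(600,600)))
E
```

```text
t 7.68 pos [0.5737 0.1572 0.0883] yaw -2.62 F [ 0.4  0.4 -2.2] w 23.0 tilt -1.0
tool-axis mm now [ -0.4 300.1 -61.7] turn -0.02
mm in final yaw axes: dx -0.5 dy 300.1 dz -61.7
```

View pics/c4.png

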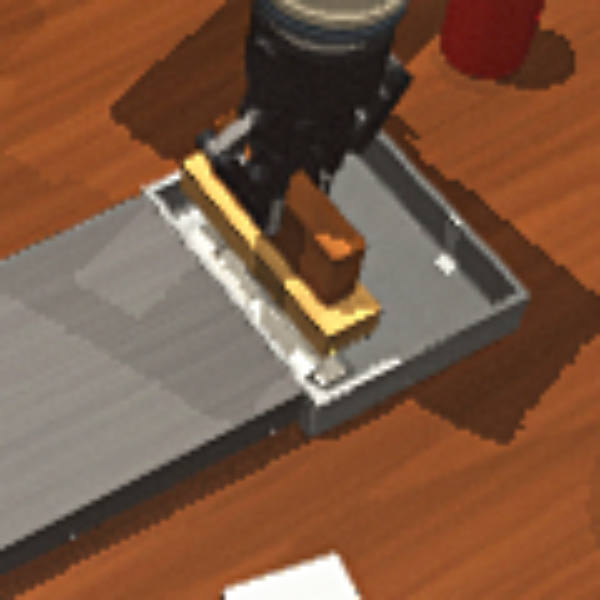

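The plate is clear. I lift towards the tool tray and then check the scrap tray from above.

Emit:
apply_moves(
  targets=[
    {"dx": 0, "dy": 0, "dz": -0.03, "turn": 0, "gripper": 0.01},
    {"dx": 0, "dy": 0, "dz": -0.03, "turn": 0, "gripper": 0.01},
    {"dx": 0, "dy": 0.038, "dz": 0, "turn": 0, "gripper": 0.01},
    {"dx": 0, "dy": 0.038, "dz": 0, "turn": 0, "gripper": 0.01},
    {"dx": 0, "dy": 0.038, "dz": 0, "turn": 0, "gripper": 0.01},
    {"dx": 0, "dy": 0.038, "dz": 0, "turn": 0, "gripper": 0.01},
    {"dx": 0, "dy": 0.038, "dz": 0, "turn": 0, "gripper": 0.01},
    {"dx": 0, "dy": 0.038, "dz": 0, "turn": 0, "gripper": 0.01},
  ],
)

```text
time_s: 8.4
position: [0.5629, -0.0732, 0.1484]
orientation: [1.0, -0.023, 0.0, 0.0]
force: [1.6, -0.0, -2.2]
gripper_width: 0.272
```

Emit:
apply_moves(
  targets=[
    {"dx": 0, "dy": 0.036, "dz": 0, "turn": 0, "gripper": 0.01},
    {"dx": 0, "dy": 0.036, "dz": 0, "turn": 0, "gripper": 0.01},
    {"dx": 0, "dy": 0, "dz": 0, "turn": 0, "gripper": 0.01},
    {"dx": 0, "dy": 0, "dz": 0, "turn": 0, "gripper": 0.01},
    {"dx": 0, "dy": 0, "dz": 0, "turn": 0, "gripper": 0.01},
    {"dx": 0, "dy": 0, "dz": 0, "turn": 0, "gripper": 0.01},
    {"dx": 0, "dy": 0, "dz": 0, "turn": 0, "gripper": 0.01},
    {"dx": 0, "dy": 0, "dz": 0, "turn": 0, "gripper": 0.01},
  ],
)

```text
time_s: 9.07
position: [0.56, -0.1424, 0.1483]
orientation: [1.0, -0.022, -0.0, -0.0]
force: [0.1, -0.0, -1.7]
gripper_width: 0.268
```

```bash
python3 - <<'E'
from h import *
goto(.5596,-.1425,.047,-2.6)
p,d=eyes.capture("top");q,_=eyes.capture("scene")
W=world("top",d)
z=np.clip((W[165:245,145:225,2]+.005)/.06,0,1)*255
cv2.imwrite("pics/c5.png",np.hstack([cv2.resize(p[165:245,145:225],(400,400),interpolation=cv2.INTER_CUBIC),cv2.cvtColor(cv2.resize(np.nan_to_num(z).astype(np.uint8),(400,400),interpolation=0),8)]))
np.save("pics/t5.npy",d)
E
```

```text
t 9.07 pos [ 0.56   -0.1424  0.1483] yaw -2.54 F [ 0.1 -0.  -1.7] w 22.9 tilt -1.0
tool-axis mm now [-4.000e-01  1.000e-01  1.013e+02] turn 0.06
mm in final yaw axes: dx -0.4 dy 0.1 dz 101.3
```

View pics/c5.png

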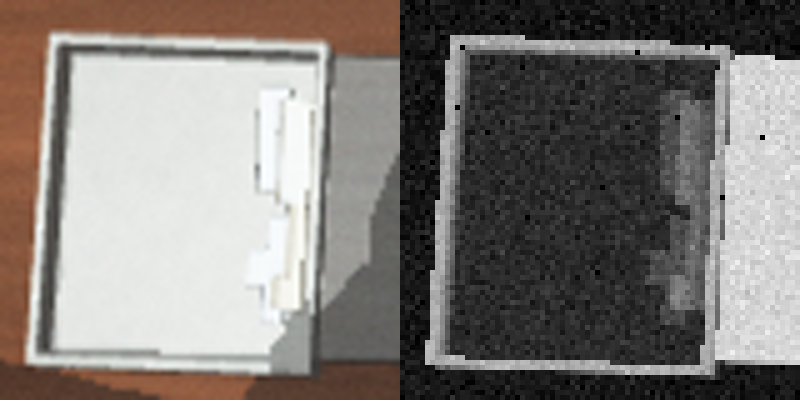

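All four offcuts lie in the scrap tray below the rim, at columns 250–315 of the left panel. Now the scraper goes into the narrow bay.

Emit:
apply_moves(
  targets=[
    {"dx": 0, "dy": 0, "dz": 0.025, "turn": 0, "gripper": 0.01},
    {"dx": 0, "dy": 0, "dz": 0.025, "turn": 0, "gripper": 0.01},
    {"dx": 0, "dy": 0, "dz": 0.025, "turn": 0, "gripper": 0.01},
    {"dx": 0, "dy": 0, "dz": 0.015, "turn": 0, "gripper": 0.01},
    {"dx": 0, "dy": 0, "dz": 0.006, "turn": 0, "gripper": 0.01},
    {"dx": 0, "dy": 0, "dz": 0.002, "turn": 0, "gripper": 0.01},
    {"dx": 0, "dy": 0, "dz": 0.002, "turn": 0, "gripper": 0.01},
    {"dx": 0, "dy": 0, "dz": 0, "turn": 0, "gripper": 0.01},
  ],
)

```text
time_s: 9.83
position: [0.5606, -0.1436, 0.049]
orientation: [1.0, -0.023, 0.001, 0.0]
force: [-0.0, -0.7, -2.3]
gripper_width: 0.273
```

```bash
python3 - <<'E'
from h import *
goto(.5596,-.1425,.047,-2.6)
E
```

```text
t 9.83 pos [ 0.5606 -0.1436  0.049 ] yaw -2.62 F [-0.  -0.7 -2.3] w 23.3 tilt -1.0
tool-axis mm now [-1.1 -1.1  2. ] turn -0.02
mm in final yaw axes: dx -1.1 dy -1.1 dz 2.0
```

Emit:
apply_moves(
  targets=[
    {"dx": 0, "dy": 0, "dz": 0.0005, "turn": 0, "gripper": 0.01},
    {"dx": 0, "dy": 0, "dz": 0.0005, "turn": 0, "gripper": 0.01},
    {"dx": 0, "dy": 0, "dz": 0.0005, "turn": 0, "gripper": 0.01},
    {"dx": 0, "dy": 0, "dz": 0.0005, "turn": 0, "gripper": 0.01},
    {"dx": 0, "dy": 0, "dz": 0, "turn": 0, "gripper": 0.01},
    {"dx": 0, "dy": 0, "dz": 0, "turn": 0, "gripper": 0.01},
    {"dx": 0, "dy": 0, "dz": 0, "turn": 0, "gripper": 0.01},
    {"dx": 0, "dy": 0, "dz": 0, "turn": 0, "gripper": 0.01},
  ],
)

```text
time_s: 10.5
position: [0.5602, -0.1436, 0.047]
orientation: [1.0, -0.023, 0.0, 0.0]
force: [-1.6, 0.4, 6.1]
gripper_width: 0.269
```

```bash
python3 - <<'E'
from h import *
goto(.5596,-.1425,.047,-2.6)
E
```

```text
t 10.5 pos [ 0.5602 -0.1436  0.047 ] yaw -2.64 F [-1.6  0.4  6.1] w 22.9 tilt -1.0
tool-axis mm now [-0.7 -1.1 -0. ] turn -0.04
mm in final yaw axes: dx -0.7 dy -1.1 dz -0.0
```

Emit:
apply_moves(
  targets=[
    {"dx": 0, "dy": 0, "dz": 0, "turn": 0, "gripper": 0.05},
    {"dx": 0, "dy": 0, "dz": 0, "turn": 0, "gripper": 0.05},
    {"dx": 0, "dy": 0, "dz": 0, "turn": 0, "gripper": 0.05},
    {"dx": 0, "dy": 0, "dz": 0, "turn": 0, "gripper": 0.05},
    {"dx": 0, "dy": 0, "dz": 0, "turn": 0, "gripper": 0.05},
    {"dx": 0, "dy": 0, "dz": -0.01, "turn": 0, "gripper": 0.05},
    {"dx": 0, "dy": 0, "dz": -0.03, "turn": 0, "gripper": 0.05},
    {"dx": 0, "dy": 0, "dz": -0.04, "turn": 0, "gripper": 0.0854},
  ],
)

```text
time_s: 11.17
position: [0.5577, -0.143, 0.1251]
orientation: [1.0, -0.023, -0.003, -0.001]
force: [0.6, 0.5, 0.2]
gripper_width: 0.71
```

```bash
python3 - <<'E'
from h import *
goto(.381,-.259,.037,-2.6)
E
```

```text
t 11.17 pos [ 0.5577 -0.143   0.1251] yaw -2.63 F [0.6 0.5 0.2] w 60.6 tilt -0.99998
tool-axis mm now [-170.7  124.1   88.9] turn -0.03
mm in final yaw axes: dx -171.3 dy 123.9 dz 88.1
```

Emit:
apply_moves(
  targets=[
    {"dx": -0.029, "dy": 0.0206, "dz": 0, "turn": 0, "gripper": 0.0854},
    {"dx": -0.029, "dy": 0.0206, "dz": 0, "turn": 0, "gripper": 0.0854},
    {"dx": -0.029, "dy": 0.0206, "dz": 0, "turn": 0, "gripper": 0.0854},
    {"dx": -0.029, "dy": 0.0206, "dz": 0, "turn": 0, "gripper": 0.0854},
    {"dx": -0.029, "dy": 0.0206, "dz": 0, "turn": 0, "gripper": 0.0854},
    {"dx": -0.029, "dy": 0.0206, "dz": 0, "turn": 0, "gripper": 0.0854},
    {"dx": 0, "dy": 0, "dz": 0, "turn": 0, "gripper": 0.0854},
    {"dx": 0, "dy": 0, "dz": 0, "turn": 0, "gripper": 0.0854},
  ],
)

```text
time_s: 11.83
position: [0.3793, -0.2599, 0.127]
orientation: [1.0, -0.025, 0.0, 0.0]
force: [0.3, 0.2, -0.3]
gripper_width: 0.999
```

```bash
python3 - <<'E'
from h import *
from scipy.spatial.transform import Rotation as R
goto(.381,-.259,.037,-2.6)
s=manip.get_state(); T=np.eye(4);T[:3,:3]=R.from_quat(s["orientation"]).as_matrix();T[:3,3]=s["position"]
p,d=eyes.capture("wrist");T=T@eyes.camera_model("wrist")["mount"]
W=world("wrist",d,T).reshape(-1,3)
for c,z0,z1 in(((.381,-.259),.07,.085),((.56,-.143),.07,.09)):
    w=W[(W[:,2]>z0)&(W[:,2]<z1)&(abs(W[:,0]-c[0])<.08)&(abs(W[:,1]-c[1])<.035)];print(len(w),rect(w),np.median(w[:,2])) if len(w)>9 else 0
E
```

```text
t 11.83 pos [ 0.3793 -0.2599  0.127 ] yaw -2.81 F [ 0.3  0.2 -0.3] w 85.3 tilt -1.0
tool-axis mm now [ 1.6 -1.1 90. ] turn -0.21
mm in final yaw axes: dx 1.6 dy -1.0 dz 90.0
2426 (array([ 382.1, -260.8]), array([35. , 35.1]), 56.16) 0.0781803097405975
1505 (array([ 506. , -143.9]), array([13.3, 24.8]), 0.62) 0.0778422073595599
```

Emit:
apply_moves(
  targets=[
    {"dx": 0.001, "dy": 0, "dz": 0.03, "turn": 0, "gripper": 0.0854},
    {"dx": 0, "dy": 0, "dz": 0.03, "turn": 0, "gripper": 0.0854},
    {"dx": 0, "dy": 0, "dz": 0.02, "turn": 0, "gripper": 0.0854},
    {"dx": 0, "dy": 0, "dz": 0.01, "turn": 0, "gripper": 0.0854},
    {"dx": 0, "dy": 0, "dz": 0, "turn": 0, "gripper": 0.02},
    {"dx": 0, "dy": 0, "dz": 0, "turn": 0, "gripper": 0.02},
    {"dx": 0, "dy": 0, "dz": 0, "turn": 0, "gripper": 0.02},
    {"dx": 0, "dy": 0, "dz": 0, "turn": 0, "gripper": 0.02},
  ],
)

```text
time_s: 12.55
position: [0.3825, -0.2595, 0.0375]
orientation: [1.0, -0.023, 0.001, 0.001]
force: [0.3, 0.8, 0.8]
gripper_width: 0.454
```

Emit:
apply_moves(
  targets=[
    {"dx": 0, "dy": 0, "dz": 0, "turn": 0, "gripper": 0.02},
    {"dx": 0, "dy": 0, "dz": 0, "turn": 0, "gripper": 0.02},
    {"dx": 0, "dy": 0, "dz": 0, "turn": 0, "gripper": 0.02},
    {"dx": 0, "dy": 0, "dz": 0, "turn": 0, "gripper": 0.02},
    {"dx": 0, "dy": 0, "dz": -0.01, "turn": 0, "gripper": 0.02},
    {"dx": 0, "dy": 0, "dz": -0.03, "turn": 0, "gripper": 0.02},
    {"dx": 0, "dy": 0, "dz": -0.03, "turn": 0, "gripper": 0.02},
    {"dx": 0, "dy": 0, "dz": -0.03, "turn": 0, "gripper": 0.02},
  ],
)

```text
time_s: 13.22
position: [0.3809, -0.2588, 0.1382]
orientation: [1.0, -0.023, -0.0, -0.0]
force: [1.0, -1.3, -3.5]
gripper_width: 0.405
```

```bash
python3 - <<'E'
from h import *
goto(.5182,-.2163,.042,-2.6)
E
```

```text
t 13.22 pos [ 0.3809 -0.2588  0.1382] yaw -2.63 F [ 1.  -1.3 -3.5] w 34.6 tilt -1.0
tool-axis mm now [135.3 -48.7  96.2] turn -0.03
mm in final yaw axes: dx 135.3 dy -48.7 dz 96.2
```

Emit:
apply_moves(
  targets=[
    {"dx": 0.027, "dy": -0.0096, "dz": 0, "turn": 0, "gripper": 0.02},
    {"dx": 0.027, "dy": -0.0096, "dz": 0, "turn": 0, "gripper": 0.02},
    {"dx": 0.027, "dy": -0.0096, "dz": 0, "turn": 0, "gripper": 0.02},
    {"dx": 0.027, "dy": -0.0096, "dz": 0, "turn": 0, "gripper": 0.02},
    {"dx": 0.027, "dy": -0.0096, "dz": 0, "turn": 0, "gripper": 0.02},
    {"dx": 0, "dy": 0, "dz": 0, "turn": 0, "gripper": 0.02},
    {"dx": 0, "dy": 0, "dz": 0.02, "turn": 0, "gripper": 0.02},
    {"dx": 0, "dy": 0, "dz": 0.02, "turn": 0, "gripper": 0.02},
  ],
)

```text
time_s: 13.88
position: [0.5196, -0.2175, 0.0978]
orientation: [1.0, -0.023, 0.001, 0.001]
force: [-0.8, 0.0, -3.5]
gripper_width: 0.406
```

```bash
python3 - <<'E'
from h import *
goto(.5182,-.2168,.042,-2.6)
q,d=eyes.capture("scene");W=world("scene",d).reshape(-1,3)
w=W[(W[:,2]>.03)&(W[:,2]<.16)&(abs(W[:,0]-.518)<.04)&(abs(W[:,1]+.217)<.04)]
print(len(w),w.min(0),np.percentile(w[:,2],[1,99]))
cv2.imwrite("pics/c6.png",cv2.resize(q[170:290,160:320],(640,480)))
E
```

```text
t 13.88 pos [ 0.5196 -0.2175  0.0978] yaw -2.58 F [-0.8  0.  -3.5] w 34.6 tilt -0.99999
tool-axis mm now [-1.6 -0.7 55.8] turn 0.02
mm in final yaw axes: dx -1.4 dy -0.6 dz 55.8
614 [ 0.48230791 -0.25697913  0.03044571] [0.0335979  0.15666425]
```

View pics/c6.png

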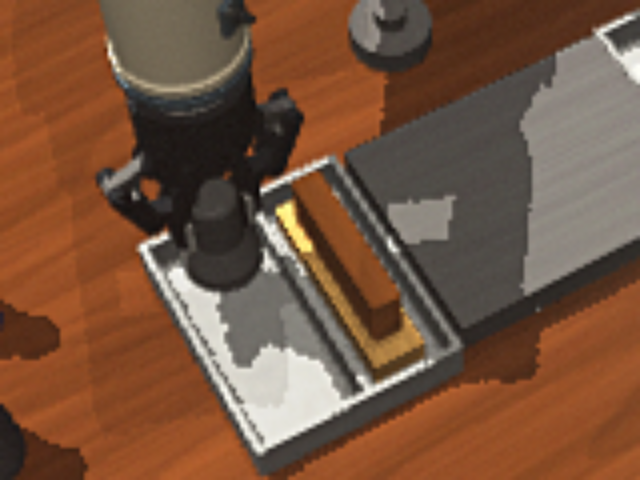

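The scraper stands upright in the narrow bay at about (340,290). The short stake hangs upright over the wide bay at about (222,235). I lower it.

Emit:
apply_moves(
  targets=[
    {"dx": 0, "dy": 0, "dz": 0.02, "turn": 0, "gripper": 0.02},
    {"dx": 0, "dy": 0, "dz": 0.02, "turn": 0, "gripper": 0.02},
    {"dx": 0, "dy": 0, "dz": 0.01, "turn": 0, "gripper": 0.02},
    {"dx": 0, "dy": 0, "dz": 0.003, "turn": 0, "gripper": 0.02},
    {"dx": 0, "dy": 0, "dz": 0.001, "turn": 0, "gripper": 0.02},
    {"dx": 0, "dy": 0, "dz": 0.0005, "turn": 0, "gripper": 0.02},
    {"dx": 0, "dy": 0, "dz": 0, "turn": 0, "gripper": 0.02},
    {"dx": 0, "dy": 0, "dz": 0, "turn": 0, "gripper": 0.02},
  ],
)

```text
time_s: 14.6
position: [0.519, -0.2176, 0.0427]
orientation: [1.0, -0.023, 0.001, 0.0]
force: [-1.3, 0.5, 1.0]
gripper_width: 0.405
```

```bash
python3 - <<'E'
from h import *
goto(.5182,-.2168,.042,-2.6)
E
```

```text
t 14.6 pos [ 0.519  -0.2176  0.0427] yaw -2.63 F [-1.3  0.5  1. ] w 34.6 tilt -1.0
tool-axis mm now [-0.8 -0.8  0.7] turn -0.03
mm in final yaw axes: dx -0.8 dy -0.8 dz 0.7
```

Emit:
apply_moves(
  targets=[
    {"dx": 0, "dy": 0, "dz": 0.0003, "turn": 0, "gripper": 0.02},
    {"dx": 0, "dy": 0, "dz": 0, "turn": 0, "gripper": 0.06},
    {"dx": 0, "dy": 0, "dz": 0, "turn": 0, "gripper": 0.06},
    {"dx": 0, "dy": 0, "dz": 0, "turn": 0, "gripper": 0.06},
    {"dx": 0, "dy": 0, "dz": 0, "turn": 0, "gripper": 0.06},
    {"dx": 0, "dy": 0, "dz": 0, "turn": 0, "gripper": 0.06},
    {"dx": 0, "dy": 0, "dz": -0.01, "turn": 0, "gripper": 0.06},
    {"dx": 0, "dy": 0, "dz": -0.03, "turn": 0, "gripper": 0.06},
  ],
)

```text
time_s: 15.27
position: [0.5159, -0.2162, 0.079]
orientation: [1.0, -0.023, -0.003, -0.001]
force: [-0.7, 0.3, 0.3]
gripper_width: 0.706
```

Emit:
apply_moves(
  targets=[
    {"dx": 0, "dy": 0, "dz": -0.04, "turn": 0, "gripper": 0.06},
    {"dx": 0, "dy": 0, "dz": -0.04, "turn": 0, "gripper": 0.0854},
    {"dx": 0, "dy": 0, "dz": -0.04, "turn": 0, "gripper": 0.0854},
    {"dx": 0, "dy": 0, "dz": -0.04, "turn": 0, "gripper": 0.0854},
    {"dx": 0, "dy": 0, "dz": 0, "turn": 0, "gripper": 0.0854},
    {"dx": 0, "dy": 0, "dz": 0, "turn": 0, "gripper": 0.0854},
    {"dx": 0, "dy": 0, "dz": 0, "turn": 0, "gripper": 0.0854},
    {"dx": 0, "dy": 0, "dz": 0, "turn": 0, "gripper": 0.0854},
  ],
)

```text
time_s: 15.93
position: [0.5176, -0.217, 0.2404]
orientation: [1.0, -0.023, -0.001, -0.0]
force: [0.6, 0.1, -0.4]
gripper_width: 0.998
```

```bash
python3 - <<'E'
from h import *
goto(.5315,-.4142,.126,-2.6)
E
```

```text
t 15.93 pos [ 0.5176 -0.217   0.2404] yaw -2.63 F [ 0.6  0.1 -0.4] w 85.2 tilt -1.0
tool-axis mm now [ 23.2 196.5 114.2] turn -0.03
mm in final yaw axes: dx 22.8 dy 196.4 dz 114.4
```

Emit:
apply_moves(
  targets=[
    {"dx": 0.0038, "dy": 0.0328, "dz": 0, "turn": 0, "gripper": 0.0854},
    {"dx": 0.0038, "dy": 0.0328, "dz": 0, "turn": 0, "gripper": 0.0854},
    {"dx": 0.0038, "dy": 0.0328, "dz": 0, "turn": 0, "gripper": 0.0854},
    {"dx": 0.0038, "dy": 0.0328, "dz": 0, "turn": 0, "gripper": 0.0854},
    {"dx": 0.0038, "dy": 0.0328, "dz": 0, "turn": 0, "gripper": 0.0854},
    {"dx": 0.0038, "dy": 0.0328, "dz": 0, "turn": 0, "gripper": 0.0854},
    {"dx": 0, "dy": 0, "dz": 0, "turn": 0, "gripper": 0.0854},
    {"dx": 0, "dy": 0, "dz": 0, "turn": 0, "gripper": 0.0854},
  ],
)

```text
time_s: 16.6
position: [0.5312, -0.4159, 0.239]
orientation: [1.0, -0.024, -0.001, -0.001]
force: [-0.2, -0.1, -0.1]
gripper_width: 0.999
```

```bash
python3 - <<'E'
from h import *
from scipy.spatial.transform import Rotation as R
goto(.5315,-.4142,.126,-2.6)
s=manip.get_state(); T=np.eye(4);T[:3,:3]=R.from_quat(s["orientation"]).as_matrix();T[:3,3]=s["position"]
p,d=eyes.capture("wrist");T=T@eyes.camera_model("wrist")["mount"]
W=world("wrist",d,T).reshape(-1,3);cv2.imwrite("pics/w7.png",p)
w=W[(W[:,2]>.158)&(W[:,2]<.18)&(abs(W[:,0]-.5315)<.04)&(abs(W[:,1]+.414)<.03)];print(len(w),rect(w),np.median(w[:,2]))
E
```

```text
t 16.6 pos [ 0.5312 -0.4159  0.239 ] yaw -2.76 F [-0.2 -0.1 -0.1] w 85.3 tilt -0.99999
tool-axis mm now [  0.5  -1.5 113. ] turn -0.16
mm in final yaw axes: dx 0.2 dy -1.7 dz 113.0
1812 (array([ 533.1, -416.2]), array([33.3, 32.6]), 37.23) 0.1680543509111502
```

View pics/w7.png

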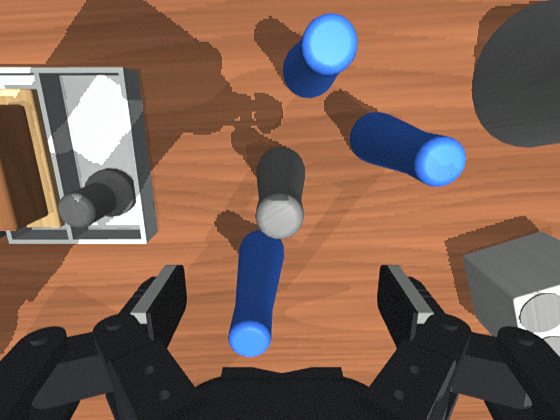

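The wrist view shows the dark stake's head at (280,215), almost under the tool, with the blue ones clear of the fingers. The short stake stands in the wide bay at about (110,195). I go down and grip.

Emit:
apply_moves(
  targets=[
    {"dx": 0.001, "dy": 0, "dz": 0.03, "turn": 0, "gripper": 0.0854},
    {"dx": 0, "dy": 0, "dz": 0.03, "turn": 0, "gripper": 0.0854},
    {"dx": 0, "dy": 0, "dz": 0.03, "turn": 0, "gripper": 0.0854},
    {"dx": 0, "dy": 0, "dz": 0.02, "turn": 0, "gripper": 0.0854},
    {"dx": 0, "dy": 0, "dz": 0.003, "turn": 0, "gripper": 0.0854},
    {"dx": 0, "dy": 0, "dz": 0, "turn": 0, "gripper": 0.02},
    {"dx": 0, "dy": 0, "dz": 0, "turn": 0, "gripper": 0.02},
    {"dx": 0, "dy": 0, "dz": 0, "turn": 0, "gripper": 0.02},
  ],
  force=70,
)

```text
time_s: 17.32
position: [0.5343, -0.4153, 0.1304]
orientation: [1.0, -0.023, 0.001, 0.001]
force: [-0.0, -0.0, 0.7]
gripper_width: 0.604
```

Emit:
apply_moves(
  targets=[
    {"dx": 0, "dy": 0, "dz": 0, "turn": 0, "gripper": 0.02},
    {"dx": 0, "dy": 0, "dz": 0, "turn": 0, "gripper": 0.02},
    {"dx": 0, "dy": 0, "dz": 0, "turn": 0, "gripper": 0.02},
    {"dx": 0, "dy": 0, "dz": 0, "turn": 0, "gripper": 0.02},
    {"dx": 0, "dy": 0, "dz": -0.01, "turn": 0, "gripper": 0.02},
    {"dx": 0, "dy": 0, "dz": -0.03, "turn": 0, "gripper": 0.02},
    {"dx": 0, "dy": 0, "dz": -0.04, "turn": 0, "gripper": 0.02},
    {"dx": 0, "dy": 0, "dz": -0.04, "turn": 0, "gripper": 0.02},
  ],
)

```text
time_s: 17.98
position: [0.532, -0.4142, 0.249]
orientation: [1.0, -0.023, -0.001, -0.001]
force: [0.8, -1.3, -5.1]
gripper_width: 0.378
```

```bash
python3 - <<'E'
from h import *
goto(.5942,-.2202,.131,-2.6)
E
```

```text
t 17.98 pos [ 0.532  -0.4142  0.249 ] yaw -2.64 F [ 0.8 -1.3 -5.1] w 32.3 tilt -0.99999
tool-axis mm now [  53.5 -196.5  118.2] turn -0.04
mm in final yaw axes: dx 53.3 dy -196.7 dz 118.0
```

Emit:
apply_moves(
  targets=[
    {"dx": 0.0067, "dy": -0.0245, "dz": 0, "turn": 0, "gripper": 0.02},
    {"dx": 0.0067, "dy": -0.0245, "dz": 0, "turn": 0, "gripper": 0.02},
    {"dx": 0.0067, "dy": -0.0245, "dz": 0, "turn": 0, "gripper": 0.02},
    {"dx": 0.0067, "dy": -0.0245, "dz": 0, "turn": 0, "gripper": 0.02},
    {"dx": 0.0067, "dy": -0.0245, "dz": 0, "turn": 0, "gripper": 0.02},
    {"dx": 0.0067, "dy": -0.0245, "dz": 0, "turn": 0, "gripper": 0.02},
    {"dx": 0.0067, "dy": -0.0245, "dz": 0, "turn": 0, "gripper": 0.02},
    {"dx": 0.0067, "dy": -0.0245, "dz": 0, "turn": 0, "gripper": 0.02},
  ],
)

```text
time_s: 18.65
position: [0.5954, -0.2204, 0.2488]
orientation: [1.0, -0.023, -0.0, -0.0]
force: [0.5, -0.6, -5.4]
gripper_width: 0.376
```

Emit:
apply_moves(
  targets=[
    {"dx": 0, "dy": 0, "dz": 0, "turn": 0, "gripper": 0.02},
    {"dx": 0, "dy": 0, "dz": 0, "turn": 0, "gripper": 0.02},
    {"dx": 0, "dy": 0, "dz": 0.02, "turn": 0, "gripper": 0.02},
    {"dx": 0, "dy": 0, "dz": 0.02, "turn": 0, "gripper": 0.02},
    {"dx": 0, "dy": 0, "dz": 0.02, "turn": 0, "gripper": 0.02},
    {"dx": 0, "dy": 0, "dz": 0, "turn": 0, "gripper": 0.02},
    {"dx": 0, "dy": 0, "dz": 0, "turn": 0, "gripper": 0.02},
    {"dx": 0, "dy": 0, "dz": 0, "turn": 0, "gripper": 0.02},
  ],
)

```text
time_s: 19.32
position: [0.5961, -0.2225, 0.1897]
orientation: [1.0, -0.023, 0.001, 0.0]
force: [0.9, -0.1, -5.3]
gripper_width: 0.381
```

```bash
python3 - <<'E'
from h import *
goto(.5942,-.2202,.1335,-2.6)
q,d=eyes.capture("scene")
cv2.imwrite("pics/c8.png",cv2.resize(q[150:290,160:320],(640,560)))
E
```

```text
t 19.32 pos [ 0.5961 -0.2225  0.1897] yaw -2.67 F [ 0.9 -0.1 -5.3] w 32.6 tilt -1.0
tool-axis mm now [-2.1 -2.3 56.2] turn -0.07
mm in final yaw axes: dx -2.0 dy -2.3 dz 56.2
```

View pics/c8.png

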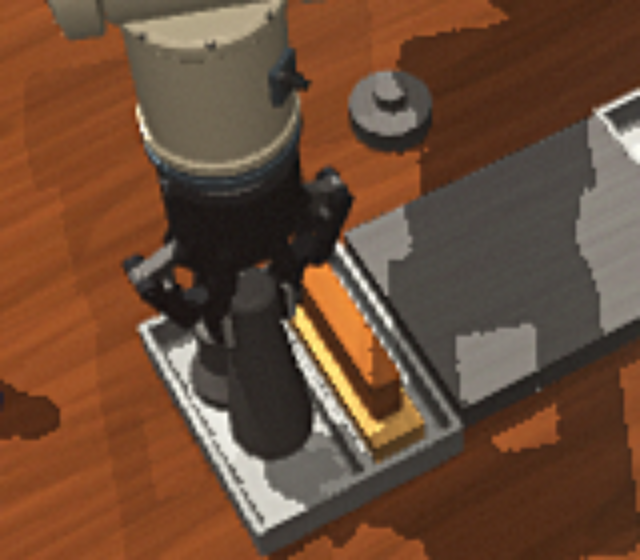

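The tall stake hangs upright over the free half of the wide bay at about (270,380). I lower it with a 2 mm correction.

Emit:
apply_moves(
  targets=[
    {"dx": -0.001, "dy": -0.002, "dz": 0.02, "turn": 0, "gripper": 0.02},
    {"dx": 0, "dy": 0, "dz": 0.02, "turn": 0, "gripper": 0.02},
    {"dx": 0, "dy": 0, "dz": 0.01, "turn": 0, "gripper": 0.02},
    {"dx": 0, "dy": 0, "dz": 0.004, "turn": 0, "gripper": 0.02},
    {"dx": 0, "dy": 0, "dz": 0.001, "turn": 0, "gripper": 0.02},
    {"dx": 0, "dy": 0, "dz": 0.0005, "turn": 0, "gripper": 0.02},
    {"dx": 0, "dy": 0, "dz": 0, "turn": 0, "gripper": 0.02},
    {"dx": 0, "dy": 0, "dz": 0, "turn": 0, "gripper": 0.02},
  ],
)

```text
time_s: 20.03
position: [0.5956, -0.2198, 0.1357]
orientation: [1.0, -0.023, 0.001, 0.0]
force: [-4.6, 2.4, 4.4]
gripper_width: 0.377
```

```bash
python3 - <<'E'
from h import *
goto(.5942,-.2202,.1335,-2.6)
E
```

```text
t 20.03 pos [ 0.5956 -0.2198  0.1357] yaw -2.64 F [-4.6  2.4  4.4] w 32.2 tilt -1.0
tool-axis mm now [-1.4  0.4  2.2] turn -0.04
mm in final yaw axes: dx -1.4 dy 0.4 dz 2.2
```

Emit:
apply_moves(
  targets=[
    {"dx": 0, "dy": 0, "dz": 0.0005, "turn": 0, "gripper": 0.02},
    {"dx": 0, "dy": 0, "dz": 0.0005, "turn": 0, "gripper": 0.02},
    {"dx": 0, "dy": 0, "dz": 0, "turn": 0, "gripper": 0.02},
    {"dx": 0, "dy": 0, "dz": 0, "turn": 0, "gripper": 0.02},
    {"dx": 0, "dy": 0, "dz": 0, "turn": 0, "gripper": 0.02},
    {"dx": 0, "dy": 0, "dz": 0, "turn": 0, "gripper": 0.02},
    {"dx": 0, "dy": 0, "dz": 0, "turn": 0, "gripper": 0.02},
    {"dx": 0, "dy": 0, "dz": 0, "turn": 0, "gripper": 0.02},
  ],
)

```text
time_s: 20.7
position: [0.596, -0.2199, 0.1356]
orientation: [1.0, -0.023, 0.001, 0.0]
force: [-4.3, 3.3, 11.5]
gripper_width: 0.38
```

```bash
python3 - <<'E'
from h import *
goto(.5942,-.2202,.1335,-2.6)
q,d=eyes.capture("scene")
W=world("scene",d).reshape(-1,3)
for z0 in (.015,.03,.05,.07,.09,.11,.125):
    w=W[(abs(W[:,2]-z0)<.006)&(abs(W[:,0]-.5956)<.034)&(abs(W[:,1]+.220)<.034)]
    print(z0,len(w),w.mean(0).round(4),w.min(0).round(3),w.max(0).round(3))
E
```

```text
t 20.7 pos [ 0.596  -0.2199  0.1356] yaw -2.64 F [-4.3  3.3 11.5] w 32.5 tilt -1.0
tool-axis mm now [-1.8  0.4  2.1] turn -0.04
mm in final yaw axes: dx -1.8 dy 0.4 dz 2.1
0.015 44 [ 0.6114 -0.2284  0.0152] [ 0.565 -0.251  0.009] [ 0.628 -0.195  0.021]
0.03 53 [ 0.6102 -0.2261  0.0304] [ 0.588 -0.246  0.024] [ 0.619 -0.194  0.036]
0.05 45 [ 0.6084 -0.2264  0.0504] [ 0.589 -0.244  0.044] [ 0.617 -0.196  0.056]
0.07 43 [ 0.6075 -0.2272  0.0697] [ 0.589 -0.242  0.064] [ 0.617 -0.2    0.076]
0.09 44 [ 0.6066 -0.225   0.0899] [ 0.589 -0.241  0.084] [ 0.614 -0.201  0.095]
0.11 43 [ 0.6052 -0.2251  0.11  ] [ 0.591 -0.239  0.104] [ 0.613 -0.202  0.115]
0.125 37 [ 0.606  -0.2234  0.1242] [ 0.595 -0.236  0.119] [ 0.611 -0.203  0.131]
```

The stake is upright and standing on the floor, so I release and retreat.

Emit:
apply_moves(
  targets=[
    {"dx": 0, "dy": 0, "dz": -0.001, "turn": 0, "gripper": 0.02},
    {"dx": 0, "dy": 0, "dz": 0, "turn": 0, "gripper": 0.07},
    {"dx": 0, "dy": 0, "dz": 0, "turn": 0, "gripper": 0.07},
    {"dx": 0, "dy": 0, "dz": 0, "turn": 0, "gripper": 0.07},
    {"dx": 0, "dy": 0, "dz": 0, "turn": 0, "gripper": 0.07},
    {"dx": 0, "dy": 0, "dz": 0, "turn": 0, "gripper": 0.07},
    {"dx": 0, "dy": 0, "dz": 0, "turn": 0, "gripper": 0.07},
    {"dx": 0, "dy": 0, "dz": -0.01, "turn": 0, "gripper": 0.07},
  ],
)

```text
time_s: 21.42
position: [0.5937, -0.2192, 0.1414]
orientation: [1.0, -0.023, -0.002, -0.001]
force: [-1.3, 0.2, -0.7]
gripper_width: 0.818
```

Emit:
apply_moves(
  targets=[
    {"dx": 0, "dy": 0, "dz": -0.02, "turn": 0, "gripper": 0.0854},
    {"dx": 0, "dy": 0, "dz": -0.03, "turn": 0, "gripper": 0.0854},
    {"dx": 0, "dy": 0, "dz": -0.03, "turn": 0, "gripper": 0.0854},
    {"dx": 0, "dy": 0, "dz": -0.03, "turn": 0, "gripper": 0.0854},
    {"dx": 0, "dy": 0.04, "dz": 0, "turn": 0, "gripper": 0.0854},
    {"dx": 0, "dy": 0.04, "dz": 0, "turn": 0, "gripper": 0.0854},
    {"dx": 0, "dy": 0.04, "dz": 0, "turn": 0, "gripper": 0.0854},
    {"dx": 0, "dy": 0.04, "dz": 0, "turn": 0, "gripper": 0.0854},
  ],
)

```text
time_s: 22.08
position: [0.5875, -0.381, 0.2543]
orientation: [1.0, -0.023, 0.001, 0.0]
force: [1.6, -0.3, -0.5]
gripper_width: 1.001
```

Emit:
apply_moves(
  targets=[
    {"dx": -0.03, "dy": 0.02, "dz": 0, "turn": 0, "gripper": 0.0854},
    {"dx": -0.03, "dy": 0.02, "dz": 0, "turn": 0, "gripper": 0.0854},
    {"dx": -0.03, "dy": 0.02, "dz": 0, "turn": 0, "gripper": 0.0854},
    {"dx": -0.03, "dy": 0.02, "dz": 0, "turn": 0, "gripper": 0.0854},
    {"dx": -0.03, "dy": 0.02, "dz": 0, "turn": 0, "gripper": 0.0854},
    {"dx": 0, "dy": 0, "dz": 0, "turn": 0, "gripper": 0.0854},
    {"dx": 0, "dy": 0, "dz": 0, "turn": 0, "gripper": 0.0854},
    {"dx": 0, "dy": 0, "dz": 0, "turn": 0, "gripper": 0.0854},
  ],
)

```text
time_s: 22.75
position: [0.4334, -0.4725, 0.2536]
orientation: [1.0, -0.023, 0.0, 0.0]
force: [-0.3, -1.5, -0.8]
gripper_width: 0.999
```

```bash
python3 - <<'E'
from h import *
goto(.5942,-.2202,.1335,-2.6)
p,d=eyes.capture("top");q,_=eyes.capture("scene")
cv2.imwrite("pics/c9.png",np.vstack([cv2.resize(p[150:300,60:360],(600,300)),cv2.resize(q[140:295,160:420],(500,298))[:, :] if 0 else cv2.resize(q[140:295,160:420],(600,300))]))
W=world("top",d).reshape(-1,3)
for k,b in dict(ridge=(.48,.64,-.165,-.115,.072,.086),short=(.48,.56,-.25,-.185,.078,.092),tall=(.56,.64,-.26,-.18,.165,.185),disc=(.33,.42,-.04,.05,.015,.05),can=(.44,.53,.36,.45,.09,.12),block=(.71,.82,-.03,.08,.02,.04),scrapin=(.47,.68,.12,.28,.01,.03),plate=(.47,.66,-.1,.11,.05,.08)).items():
    w=W[(W[:,0]>b[0])&(W[:,0]<b[1])&(W[:,1]>b[2])&(W[:,1]<b[3])&(W[:,2]>b[4])&(W[:,2]<b[5])]
    print(k,len(w),*( (rect(w),np.median(w[:,2]).round(4)) if len(w)>5 else ()))
E
```

```text
t 22.75 pos [ 0.4334 -0.4725  0.2536] yaw -2.67 F [-0.3 -1.5 -0.8] w 85.3 tilt -1.0
tool-axis mm now [ 148.7 -259.6  120.2] turn -0.07
mm in final yaw axes: dx 149.2 dy -259.4 dz 120.1
ridge 397 (array([ 558.7, -143.1]), array([ 24.3, 120.2]), 88.76) 0.0798
short 139 (array([ 516.3, -217.5]), array([32.7, 32.6]), 88.95) 0.0849
tall 145 (array([ 592.2, -220. ]), array([33.2, 30.2]), 83.33) 0.1744
disc 443 (array([376. ,   4.3]), array([60.9, 62.9]), 89.42) 0.025
can 447 (array([483.7, 408.1]), array([58.5, 55.1]), 89.68) 0.1096
block 602 (array([768.2,  26.3]), array([70.3, 70.7]), 76.53) 0.0301
scrapin 704 (array([573. , 199.3]), array([155.8, 182.3]), 87.42) 0.0171
plate 82 (array([566. ,   4.5]), array([208.7, 161. ]), 89.02) 0.0506
```

View pics/c9.png

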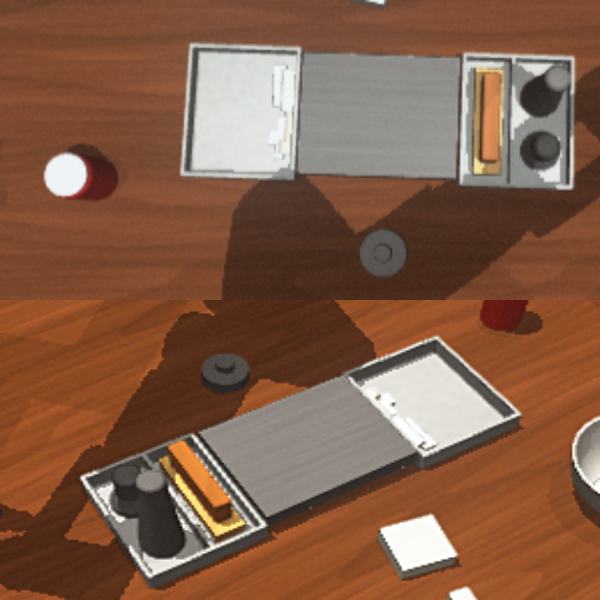

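The plate is bare and the offcuts are in the scrap tray. The scraper (about 485,120) and both stakes (540,90 and 540,150) stand upright at their expected heights. The bystanders have not moved, so I hand in.

```bash
python3 -c "
from cell import manip
print(manip.sign_off())"
```

```text
the job is handed in; nothing more can be done
None
```

I swept all four offcuts off the plate into the scrap tray with the scraper. Then I packed the tool tray in the order asked: scraper in the narrow bay, then the short stake, then the tall stake, side by side in the wide bay. It took about 23 s on the robot's clock, and I handed it in.

**Last checks:**
- **Packed parts:** the tops are at 80, 85 and 174 mm, against 80, 85 and 175 mm expected when standing upright on the tray floor.
- **Plate and offcuts:** the plate looks bare, and the few points read above its surface are scattered depth noise. The pictures show the offcuts inside the scrap tray, some resting on each other; the depth check after the sweep showed them below the rim.
- **Bystanders:** the oil can, disc and block are within 0.3 mm of where they started.

**What went wrong or disagreed:**
- One move call was refused because I left out the gripper value; nothing moved.
- The tall stake met the tray floor about 2 mm earlier than I had worked out, with up to about 5 N sideways. The depth data showed it upright before I released it.

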